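# Pack the bedside care kit

### The arm

A 6-joint arm with a two-finger parallel gripper is mounted at the origin on the work surface. World frame = base frame: x ahead of the robot, y to its left, z up, the work surface at z = 0. Lengths are in mm, angles in rad, forces in N, time in s.
With the tool pointing down it reaches from about 350 to 875 mm from the base axis. Payload 15.5 kg.
Tool frame: the origin (TCP) lies midway between the tips of the shut fingers; the grasp point (between the pads) lies 19 mm behind it; z points along the fingers, y is the line along which they close (so a half turn about z gives the same grasp; the last joint's range is limited). The gripper opens to 85 mm and grips with 20 to 120 N. Pads are 22 mm wide; open, the fingers measure 114 mm over their backs; the gripper's body (76 mm by 85 mm) begins 54 mm behind the grasp point. The pads swing forward as they close: fully open they stand 13 mm farther back than shut.
Start: joints at [-0.096, 0.494, 1.345, -0, 1.302, -0.096], TCP at [625.001, 0.003, 231.277] pointing down, gripper open.
Joint ranges: [-2.91, 2.91], [-0.82, 2.16], [0.22, 2.67], [-1.22, 4.37], [0.12, 2.79], [-3.08, 3.08]. Speed limits (rad/s): [1.89, 1.89, 2.57, 3.01, 3.01, 3.01].

### API

Orientations are given as a rotation vector (axis times angle).
In Python, from cell import telemetry, get_image, hand_in gives the robot as it stands. The module is installed in compiled form; this text tells all that it offers.
- The arm moves only by the tool step_arm, never from a script. Its argument "commands" is a list of rows, each a list of 5 numbers: the shift along the tool's x, y, z in mm, then the turn about the tool's z in degrees, then the finger opening in mm, from 0 to 85.4. A call has 1 to 10 rows; each row shifts and turns the commanded pose from where the row before left it, along the tool's axes as they then stand; what a row does not reach is not made up. A row lasts 1/8 s, in which the tool goes at most 62.5 mm and 10.7 degrees, less where a joint would pass 70% of its speed; a pose out of reach is approached as far as the arm can. A call with a gripper value outside its range is refused whole. The fingers move at their own pace and stop on an object; the grip force is fixed at half the most. Time passes only in rows, so rows that do not move let the fingers close. It gives the time, the measured TCP pose, the force, the opening and the grip force at its end, in the units of the state.
- telemetry.get_state(): the state, without advancing time (a new reading comes with each control period).
- get_image(name): name is "scene" or "side" or "wrist"; returns a dict with "frame" (480x640x3 uint8, red, green, blue), "vfov" (degrees; the focal length in pixels is half the picture's height over the tangent of half this angle, whatever the lens; pixels are square), "cx", "cy" (the principal point, pixels), "dist_coeffs" ([k1, k2, p1, p2, k3] as OpenCV has them; the pictures are not rectified), "T" (4x4, takes a point from camera to world coordinates). Camera axes: x right, y down, z forward; pixel columns grow to the right and rows downward; lengths in mm; the calibration is good to about 2 mm. A picture is of the moment at which its call begins. There is no depth.
- hand_in(): hands the job in; it is judged then, once.
The state is a dict: "time": time; "joint_positions": joint angles; "joint_vel": joint speeds; "joint_torque": joint torques, N m; "ee_pos": TCP position; "tool_rot": TCP orientation; "contact_force": force on the tool from outside, world axes, zero at the start; "ft_torque": the same for the moment, N m; "opening": finger opening in mm; "grip_force": force on a finger pad.
Only numpy, scipy, OpenCV 4.12 (cv2) and the standard library are available. Lean on these libraries where they do the work, as an engineer would, in place of code of your own. Each camera call takes 0.05 s, during which the arm holds its last target. There are 200 camera calls.

### The job

Slide the clamp's jaw wide open, lift out the mended pill tray, and push the jaw fully shut again when the clamp is empty. Pack the care kit: press the pill tray and whichever of the thermometer case, inhaler and meter are on the table into their own foam pockets, the only way round each fits, until every one is fully home and level on the pocket's floor. Leave the vase and the spoon rest where they stand.

Things in the scene. Friction and masses are not known exactly. Their poses are not given: they have to be found in the camera images.
- kit: care kit, fixed: white case 184 (x) x 313 (y) x 29 high, filled by grey foam, top 28 above the table. Origin: centre of underside; z up. Pockets side by side, lengths along x, from +y to -y: pill_tray, thermo_case, inhaler, meter. Each 16 deep, floor 12 above the table, cut to its item's outline with 1.5 to spare all round and a 3 mm bevel, 27 between pockets' sides.
- pill_tray_pocket (a point): centre of the pill_tray pocket's floor (kit y = 109.0, axes as the kit's). The item's origin belongs here, nose (item +x) towards the kit's +x. Two sprung foam bulges in its long walls, beside the grasp point, stop a laid-in item about 7 too high; a push of some 5 to 12 N down seats it on the floor, 18 proud of the foam. It can rock on them: press a high end down too.
- thermo_case_pocket (a point): centre of the thermo_case pocket's floor (kit y = 37.0, axes as the kit's). The item's origin belongs here, nose (item +x) towards the kit's -x. Two sprung foam bulges in its long walls, beside the grasp point, stop a laid-in item about 7 too high; a push of some 5 to 12 N down seats it on the floor, 18 proud of the foam. It can rock on them: press a high end down too.
- inhaler_pocket (a point): centre of the inhaler pocket's floor (kit y = -34.0, axes as the kit's). The item's origin belongs here, nose (item +x) towards the kit's +x. Two sprung foam bulges in its long walls, beside the grasp point, stop a laid-in item about 7 too high; a push of some 5 to 12 N down seats it on the floor, 18 proud of the foam. It can rock on them: press a high end down too.
- meter_pocket (a point): centre of the meter pocket's floor (kit y = -112.0, axes as the kit's). The item's origin belongs here, nose (item +x) towards the kit's -x. Two sprung foam bulges in its long walls, beside the grasp point, stop a laid-in item about 7 too high; a push of some 5 to 12 N down seats it on the floor, 18 proud of the foam. It can rock on them: press a high end down too.
- pill_tray: yellow plastic pill tray with flip lids; starts in the clamp, +x along the clamp's +x. 150 g +-30%, 140 (x) x 52 (y) x 34 high. Stepped outline: wide part full width, x -70 to 35; narrow nose x 35 to 70, y 0 to 26. Origin: centre of the 140 x 52 outline, underside; z up, nose at +x. Mass centre near x = -7; grasp along y at x = -8.
- thermo_case: white plastic thermometer case; long and slim. 90 g +-30%, 130 (x) x 32 (y) x 34 high. Stepped outline: wide part full width, x -65 to 20; narrow nose x 20 to 65, y -16 to 2. Origin: centre of the 130 x 32 outline, underside; z up, nose at +x. Mass centre near x = -7; grasp along y at x = -8.
- inhaler: white inhaler on its side: wide grey-capped mouthpiece end, narrow barrel with aluminium end. 90 g +-30%, 105 (x) x 50 (y) x 34 high. Stepped outline: wide part full width, x -52 to -13; narrow nose x -13 to 52, y -3 to 25. Origin: centre of the 105 x 50 outline, underside; z up, nose at +x. Mass centre near x = -7; grasp along y at x = 5 on the nose, y = 11.
- meter: grey plastic blood-sugar meter with a dark screen and two buttons on top. 110 g +-30%, 100 (x) x 46 (y) x 34 high. Stepped outline: wide part full width, x -50 to 22; narrow nose x 22 to 50, y 1 to 23. Origin: centre of the 100 x 46 outline, underside; z up, nose at +x. Mass centre near x = -7; grasp along y at x = -6.
- clamp: metal clamp, fixed, 250 (x) x 90 (y). Origin: on the table, 100 from its +x end, under the middle of the clamped tray; z up. Its bed, 20 above the table, carries the tray. Fixed jaw (70 wide, top 58 above the table) at the tray's +x end, face at x = 70.5; sliding jaw at the -x end. Nothing stands along the tray's long sides.
- jaw (a joint): sliding jaw, m: 0 = fully shut (stop), 0.031 = against the clamped tray (start), 0.078 = fully open. Grows as it slides to the clamp's -x against about 4 N of friction; stays where left. Its lip reaches 10 over the tray, 3 above it, so the tray lifts out only above about 0.042; wide open means above 0.05.
- jaw_grip (a point): middle of the upright black grip on top of the sliding jaw: 14 thick along the clamp's x, 40 along y, from 67 to 102 above the table (this point 84.5). Pinch it from above along the clamp's x.
- vase: small glass vase, 80 across, 125 high, standing loose beyond the kit. Origin: centre of its foot. To be left alone.
- spoon_rest: stainless steel spoon rest, 185 x 80 x 12, loose beyond the kit. Origin: underside, middle of its length. To be left alone.

How it is judged (in metres and radians):
On the way, in this order (a step that is already met when the one before it is completed fails the run):
1. the jaw is slid wide open (above 0.05) with the pill tray still lying in the clamp (value of joint jaw above 0.05 m and z of pill_tray in the frame of clamp below 0.03 m and horizontal distance between pill_tray and clamp below 0.06 m), for 0.2 s.
2. the pill tray is lifted clear of the clamp's bed (z of pill_tray in the frame of clamp above 0.045 m), for 0.1 s.
3. the jaw is pushed shut again (below 0.008) (value of joint jaw below 0.008 m), for 0.2 s.
At the end, for the whole second after the job is handed in: Every item present lies at rest in its own pocket: its origin within 5 mm sideways of the pocket's centre and at most 3.5 mm above the pocket's floor, level and in line with the kit within 0.06 rad. The clamp's jaw is shut (joint below 0.008) (z of pill_tray in the frame of pill_tray_pocket below 0.0035 m and horizontal distance between pill_tray and pill_tray_pocket below 0.005 m and angle between the x axis of each of pill_tray, thermo_case, inhaler, meter and the x axis of kit, either way round below 0.06 rad and angle between each of pill_tray, thermo_case, inhaler, meter's own z axis and vertical below 0.06 rad and linear speed of each of pill_tray, thermo_case, inhaler, meter below 0.02 m/s and z of thermo_case in the frame of thermo_case_pocket below 0.0035 m and horizontal distance between thermo_case and thermo_case_pocket below 0.005 m and z of inhaler in the frame of inhaler_pocket below 0.0035 m and horizontal distance between inhaler and inhaler_pocket below 0.005 m and z of meter in the frame of meter_pocket below 0.0035 m and horizontal distance between meter and meter_pocket below 0.005 m and value of joint jaw below 0.008 m); the robot touches nothing.
It fails at once if the vase is knocked over or shoved more than 5 cm (angle between vase's own z axis and vertical above 0.6 rad or distance of vase from where it was at the start of the episode above 0.05 m).
It fails at once if the spoon rest is shoved more than 5 cm (distance of spoon_rest from where it was at the start of the episode above 0.05 m).
Of thermo_case, inhaler, meter only 2 to 3 are there at a start; the rules pass over those that are not, and their reading is None.
At some moment in a run one of thermo_case, inhaler, meter may be knocked a few centimetres aside while the robot is not near it.
It also fails if it takes over 210 s, if anything falls off the work surface, if the arm or the gripper's body presses on something with over 40 N, if the wrist force passes 120 N, or if a joint passes its speed limit or range.

## Working session

There is one attempt and no reset: what is moved stays moved. The work goes in short steps, Python scripts to look and compute and a tool call to move; the robot and the scene stay as the last step left them, time stands still between calls to the robot, and variables do not carry over. Pictures are saved under pics/ and viewed, at most 14 in all, crops included, and the job is handed in when it is done.

Besides the shell and the picture viewer there is one more tool, called after "Emit:" as a command line: name --pt "numbers of a row" for each row, then --argument value for the rest. step_arm: Moves the arm, as the interface text tells. Its arguments: {"type":"object","properties":{"commands":{"type":"array","items":{"type":"array","items":{"type":"number"}}}},"required":["commands"]}

```bash
mkdir -p pics; cat > h.py <<'E'
import numpy as np,cv2,json,pickle
from cell import telemetry,get_image,hand_in
from scipy.spatial.transform import Rotation as R
def snap(cam,fn):
    d=get_image(cam); cv2.imwrite(f'pics/{fn}.png',d['frame'][:,:,::-1]); pickle.dump(d,open(f'pics/{fn}.pkl','wb')); return d
def load(fn): return pickle.load(open(f'pics/{fn}.pkl','rb'))
def K(d):
    h=d['frame'].shape[0]; f=h/2/np.tan(np.radians(d['vfov']/2)); return np.array([[f,0,d['cx']],[0,f,d['cy']],[0,0,1.]])
def px2w(d,pts,z):
    p=cv2.undistortPoints(np.array(pts,float).reshape(-1,1,2),K(d),np.array(d['dist_coeffs'],float)).reshape(-1,2)
    T=np.array(d['T']); r=np.c_[p,np.ones(len(p))]@T[:3,:3].T; o=T[:3,3]; z=np.broadcast_to(z,len(p))
    return o+r*((z-o[2])/r[:,2])[:,None]
def w2px(d,P):
    T=np.linalg.inv(np.array(d['T'])); q=np.array(P,float).reshape(-1,3)@T[:3,:3].T+T[:3,3]
    return cv2.projectPoints(q,np.zeros(3),np.zeros(3),K(d),np.array(d['dist_coeffs'],float))[0].reshape(-1,2)
E
python3 - <<'E'
from h import *
for c in ['scene','side','wrist']:
    d=snap(c,c+'0'); print(c,d['vfov'],np.round(d['T'],2).tolist())
s=telemetry.get_state();print(s['time'],s['tool_rot'],s['opening'],s['contact_force'])
E
```

```text
scene 46.99796562267526 [[0.64, 0.46, -0.62, 1326.18], [0.77, -0.37, 0.52, -637.96], [0.01, -0.81, -0.59, 760.36], [0.0, 0.0, 0.0, 1.0]]
side 43.75713697244918 [[-0.91, -0.21, 0.36, 76.25], [-0.41, 0.42, -0.81, 1116.91], [0.02, -0.89, -0.46, 748.85], [0.0, 0.0, 0.0, 1.0]]
wrist 65.17461068420344 [[1.0, 0.0, -0.0, 624.95], [0.0, -0.96, -0.27, 67.49], [-0.0, 0.27, -0.96, 374.53], [0.0, 0.0, 0.0, 1.0]]
0.15 [-2.22102303e+00 -2.22093422e+00  8.68284728e-04] 85.30492466304695 [ 0.18559233 -0.08179858 -0.04802438]
```

View pics/scene0.png

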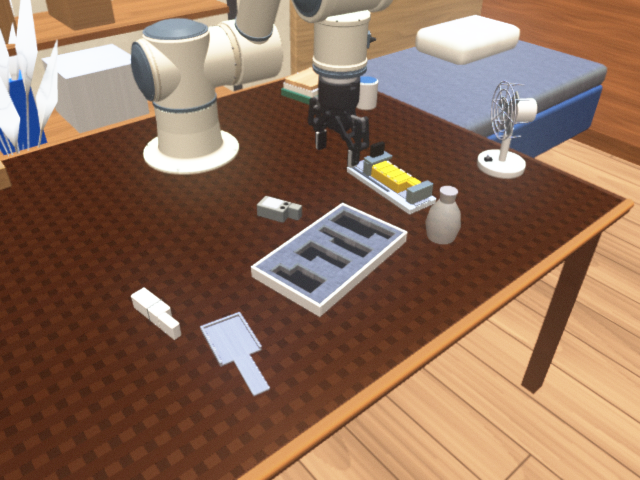

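View pics/side0.png

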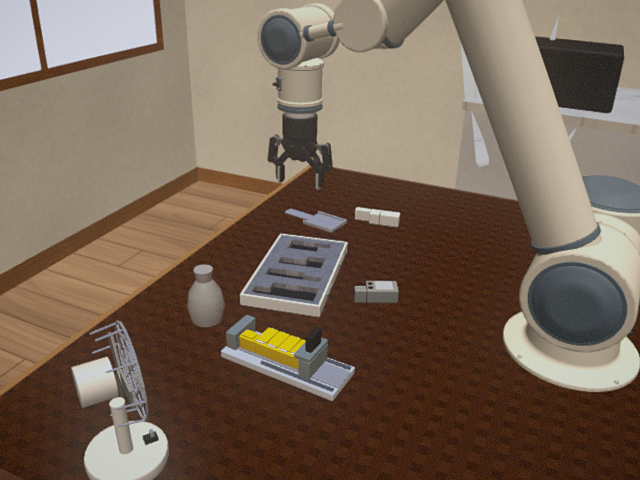

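Scene: meter at (278,208), white item at (156,312), kit centre (330,257), clamp around (392,182), tray yellow; vase (443,218) and spoon rest (238,350) beyond the kit. Side: the same things; the meter at (376,292), the white item at (377,217), jaw grip at (314,337).

```bash
python3 - <<'E'
from h import *
d=load('scene0')
print('scene',np.round(px2w(d,[(278,208),(156,310),(392,178),(377,148),(344,207),(406,237),(321,307),(254,268),(443,235),(238,350)],[30,30,50,100,29,29,29,29,10,10]),0).tolist())
d=load('side0')
print('side',np.round(px2w(d,[(376,288),(377,213),(272,343),(314,337),(349,240),(283,234),(242,302),(322,313),(206,322),(315,220)],[30,30,54,90,29,29,29,29,5,10]),0).tolist())
E
```

```text
scene [[437.0, -9.0, 30.0], [569.0, -390.0, 30.0], [531.0, 277.0, 50.0], [459.0, 291.0, 100.0], [530.0, 117.0, 29.0], [705.0, 144.0, 29.0], [756.0, -144.0, 29.0], [582.0, -177.0, 29.0], [737.0, 237.0, 10.0], [731.0, -315.0, 10.0]]
side [[425.0, 8.0, 30.0], [560.0, -377.0, 30.0], [524.0, 318.0, 54.0], [440.0, 310.0, 90.0], [569.0, -186.0, 29.0], [739.0, -139.0, 29.0], [668.0, 191.0, 29.0], [494.0, 152.0, 29.0], [716.0, 260.0, 5.0], [716.0, -292.0, 10.0]]
```

View pics/wrist0.png

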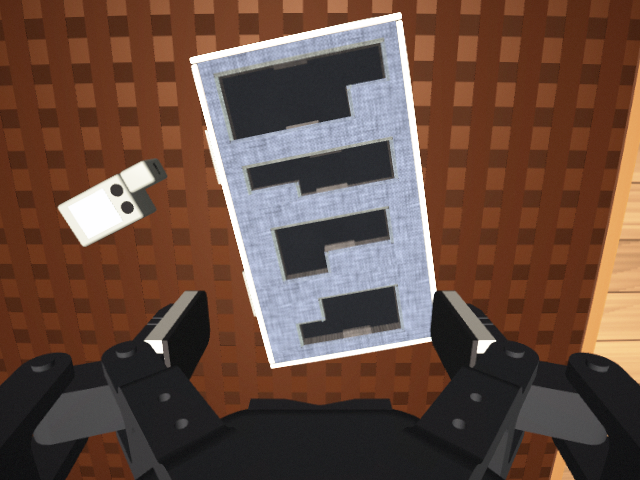

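```bash
python3 - <<'E'
from h import *
for c in ['scene0','side0','wrist0']:
    d=load(c); print(c,d['cx'],d['cy'],d['dist_coeffs'],K(d)[0,0],d['frame'].shape)
c=px2w(load('wrist0'),[(192,61),(401,14),(437,340),(273,367),(110,201)],[29,29,29,29,34]);print(np.round(c,1).tolist())
print([np.linalg.norm(c[i]-c[(i+1)%4]) for i in range(4)])
for n in ['scene0','side0']: print(np.round(w2px(load(n),c)).tolist())
E
```

```text
scene0 315.7533712117781 227.66175866050884 [-0.03597917  0.          0.          0.          0.        ] 551.9890097134701 (480, 640, 3)
side0 319.6232877327935 242.7442480114746 [-0.05903397  0.          0.          0.          0.        ] 597.6646402797434 (480, 640, 3)
wrist0 319.7033976320629 232.24090448888947 [-0.04026559  0.          0.          0.          0.        ] 375.46079424973357 (480, 640, 3)
[[515.1, 123.8, 29.0], [692.4, 160.2, 29.0], [747.6, -145.6, 29.0], [575.0, -178.1, 29.0], [429.2, 2.8, 34.0]]
[np.float64(181.03511233848474), np.float64(310.7497397584904), np.float64(175.6388308449015), np.float64(307.78643904145304)]
[[342.0, 203.0], [407.0, 232.0], [318.0, 305.0], [252.0, 266.0], [280.0, 204.0]]
[[319.0, 304.0], [239.0, 293.0], [281.0, 232.0], [346.0, 241.0], [375.0, 285.0]]
```

Emit:
step_arm --pt "45 -20 -15 0 85" --pt "45 -20 -15 0 85" --pt "45 -20 -15 0 85" --pt "45 -20 -15 0 85" --pt "40 -20 -10 0 85" --pt "0 0 0 0 85" --pt "0 0 0 0 85"

```text
time: 1.02
ee_pos: [525.0, 219.8, 301.0]
tool_rot: [2.221, 2.222, -0.001]
contact_force: [-0.3, -0.9, 0.2]
opening: 85.0
grip_force: 0.0
```

```bash
python3 - <<'E'
from h import *
d=snap('wrist','w1'); s=telemetry.get_state();print(s['time'],s['ee_pos'],s['tool_rot'],s['joint_vel'])
E
```

```text
1.075 [525.17844718 219.35252988 300.89304483] [-2.22189449e+00 -2.22092742e+00  1.03244912e-03] [-0.01347511  0.00442647 -0.00206696  0.00176396  0.0001301   0.00378887]
```

View pics/w1.png

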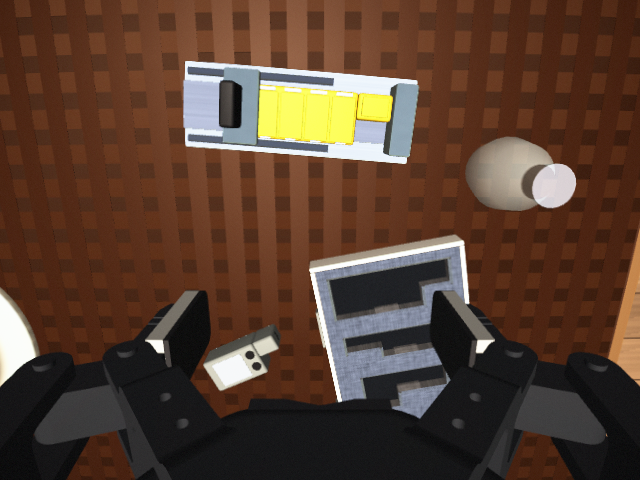

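```bash
python3 - <<'E'
from h import *
d=load('w1')
for z in (0,20):
    c=px2w(d,[(186,62),(418,81),(408,163),(185,146)],z);print(z,np.round(c,1).tolist(),[np.linalg.norm(c[i]-c[(i+1)%4]).round() for i in range(4)], c.mean(0))
t=px2w(d,[(258,85),(357,91),(354,145),(258,138),(392,95),(390,122)],54);print(np.round(t,1).tolist())
g=px2w(d,[(221,82),(242,83),(239,127),(219,126)],102);print(np.round(g,1).tolist(),g.mean(0))
f=px2w(d,[(392,84),(417,87),(410,157),(386,155)],58);print(np.round(f,1).tolist())
print(np.round(px2w(d,[(311,270),(463,240)],29),1).tolist())
im=d['frame'][40:190,160:440,::-1]; cv2.imwrite('pics/w1c.png',cv2.resize(im,None,fx=2.85,fy=2.85,interpolation=2))
E
```

```text
0 [[377.3, 358.5, 0.0], [634.7, 338.5, 0.0], [628.8, 247.8, 0.0], [368.4, 267.3, 0.0]] [np.float64(258.0), np.float64(91.0), np.float64(261.0), np.float64(92.0)] [502.2850148  303.02421565   0.        ]
20 [[383.9, 355.3, 20.0], [629.8, 336.2, 20.0], [624.1, 249.6, 20.0], [375.4, 268.2, 20.0]] [np.float64(247.0), np.float64(87.0), np.float64(249.0), np.float64(87.0)] [503.31144687 302.3172804   20.        ]
[[464.6, 328.2, 54.0], [561.8, 322.6, 54.0], [560.0, 270.5, 54.0], [462.6, 277.4, 54.0], [596.4, 319.0, 54.0], [595.6, 293.3, 54.0]]
[[440.2, 325.8, 102.0], [458.3, 324.8, 102.0], [453.8, 288.2, 102.0], [436.2, 289.1, 102.0]] [447.12644736 306.95928752 102.        ]
[[595.2, 328.9, 58.0], [619.8, 326.3, 58.0], [617.0, 259.0, 58.0], [592.4, 260.9, 58.0]]
[[515.0, 125.0, 29.0], [692.0, 162.2, 29.0]]
```

View pics/w1c.png

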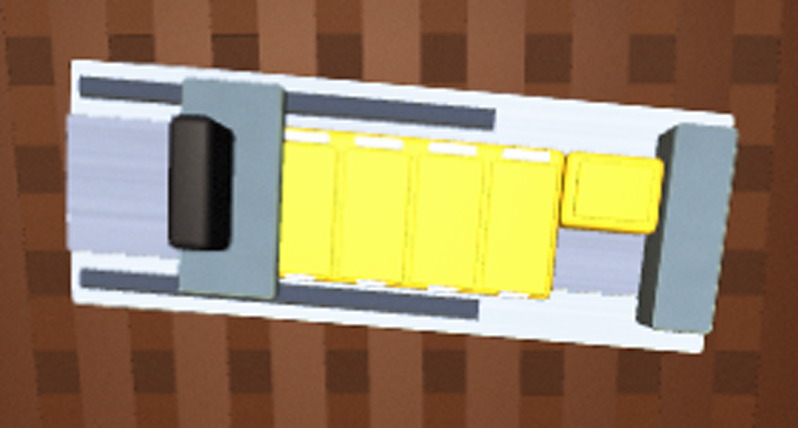

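The crop shows the jaw grip (top face centred near full-image px (227,104)), the yellow tray with nose on the +x/+y side, and the clamp yawed about −4.3°. Grip ≈ (445, 306.5).

Emit:
step_arm --pt "22 -20 35 0 85" --pt "22 -20 45 4.3 85" --pt "22 -20 45 0 85" --pt "21 -20 40 0 85" --pt "0 0 30 0 85" --pt "0 0 30 0 85" --pt "0 0 0 0 85" --pt "0 0 0 0 0" --pt "0 0 0 0 0" --pt "0 0 0 0 0"

```text
time: 2.33
ee_pos: [448.8, 310.0, 77.1]
tool_rot: [2.303, 2.136, 0.002]
contact_force: [0.3, -0.7, -0.0]
opening: 31.9
grip_force: 0.0
```

Emit:
step_arm --pt "0 0 0 0 0" --pt "0 0 0 0 0"

```text
time: 2.58
ee_pos: [445.5, 309.8, 76.7]
tool_rot: [-2.302, -2.134, 0.006]
contact_force: [-20.3, 5.2, 17.3]
opening: 13.0
grip_force: 59.3
```

Emit:
step_arm --pt "0 -6 0 0 0" --pt "0 -8 0 0 0" --pt "0 -8 0 0 0" --pt "0 -8 0 0 0" --pt "0 -8 0 0 0" --pt "0 -5 0 0 0" --pt "0 0 0 0 0" --pt "0 0 0 0 0"

```text
time: 3.58
ee_pos: [405.3, 313.1, 76.7]
tool_rot: [-2.303, -2.136, 0.0]
contact_force: [-3.3, -1.7, 9.3]
opening: 12.7
grip_force: 60.1
```

Emit:
step_arm --pt "0 0 0 0 85" --pt "0 0 0 0 85" --pt "0 0 0 0 85" --pt "0 0 0 0 85" --pt "0 0 -40 0 85" --pt "-1 30 -40 0 85" --pt "-1 40 0 0 85" --pt "-2 45 0 0 85" --pt "0 0 0 0 85" --pt "0 0 0 0 85"

```text
time: 4.82
ee_pos: [519.3, 300.3, 155.9]
tool_rot: [-2.303, -2.136, 0.001]
contact_force: [0.5, 0.0, 0.8]
opening: 84.9
grip_force: 0.0
```

```bash
python3 - <<'E'
from h import *
s=telemetry.get_state();print(s['time'],s['ee_pos'],s['joint_positions'])
d=snap('scene','s2');im=d['frame'][120:230,240:460,::-1]; cv2.imwrite('pics/s2c.png',cv2.resize(im,None,fx=3,fy=3,interpolation=2))
E
```

```text
4.825 [519.29671263 300.28623006 155.94280063] [4.24703261e-01 5.38993178e-01 1.49608550e+00 1.08965340e-04
 1.10752813e+00 5.00022330e-01]
```

View pics/s2c.png

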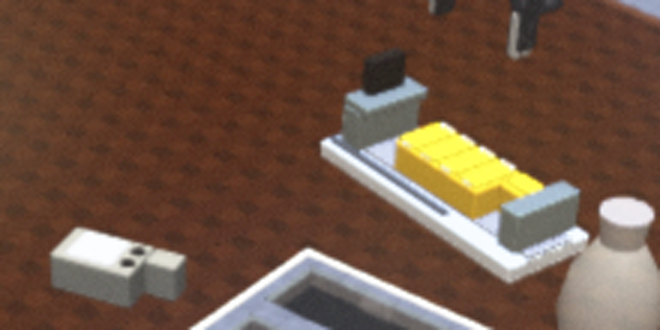

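The jaw stands wide open with the tray undisturbed; the meter lies at about scene px (278,208).

Emit:
step_arm --pt "0 0 0 -10 85" --pt "0 0 0 -10 85" --pt "0 0 0 -10 85" --pt "0 0 0 -10 85" --pt "0 0 0 -10 85" --pt "0 0 0 -10 85" --pt "0 0 0 -10 85" --pt "0 0 0 -10 85" --pt "0 0 0 -10 85" --pt "0 0 0 0 85"

```text
time: 6.12
ee_pos: [519.0, 300.7, 156.4]
tool_rot: [-0.118, -3.139, 0.0]
contact_force: [0.6, 0.5, 0.2]
opening: 85.1
grip_force: 0.0
```

Emit:
step_arm --pt "0 0 40 0 85" --pt "0 0 40 0 85" --pt "0 0 30 0 85" --pt "0 0 18 0 85" --pt "0 0 0 0 85" --pt "0 0 0 0 0" --pt "0 0 0 0 0" --pt "0 0 0 0 0" --pt "0 0 0 0 0" --pt "0 0 0 0 0"

```text
time: 7.38
ee_pos: [520.4, 300.8, 29.7]
tool_rot: [0.118, 3.138, 0.001]
contact_force: [-2.1, 0.2, 9.8]
opening: 51.1
grip_force: 62.8
```

Emit:
step_arm --pt "0 0 -20 0 0" --pt "0 0 -40 0 0" --pt "0 0 -40 0 0" --pt "0 0 -40 0 0" --pt "0 0 0 0 0"

```text
time: 8.0
ee_pos: [521.5, 301.3, 172.1]
tool_rot: [0.118, 3.134, 0.005]
contact_force: [0.1, 1.4, -1.8]
opening: 50.7
grip_force: 63.2
```

```bash
cat > kit.py <<'E'
from h import *
def kitfit(d,dbg=None,lo=170):
    f=d['frame'].astype(int); m=((f.min(2)>lo)&(f.max(2)-f.min(2)<25)).astype(np.uint8)
    c,h=cv2.findContours(m,cv2.RETR_CCOMP,cv2.CHAIN_APPROX_NONE)
    i=max((i for i in range(len(c)) if h[0][i][3]>=0),key=lambda i:cv2.contourArea(c[i]))
    p=px2w(d,c[i].reshape(-1,2),28.5)[:,:2]
    return cv2.contourArea(c[i]),p,cv2.minAreaRect(p.astype(np.float32))
if __name__=='__main__':
    a,p,r=kitfit(load('wrist0'));print(a,r,cv2.boxPoints(r))
E
python3 kit.py
```

```text
151.5 ((433.59600830078125, 12.431800842285156), (13.74186897277832, 12.63507080078125), 40.87598419189453) [[424.26636   12.712162]
 [432.53503    3.158432]
 [442.92566   12.15144 ]
 [434.65698   21.70517 ]]
```

```bash
cat > ov.py <<'E'
from h import *
IT={'pill_tray':(70,26,35,(0,26),109,1),'thermo_case':(65,16,20,(-16,2),37,-1),'inhaler':(52.5,25,-13,(-3,25),-34,1),'meter':(50,23,22,(1,23),-112,-1)}
def outl(n,g=0):
    L,W,s,(a,b),_,_=IT[n]; b2=b if b<W else W
    pts=[(-L-g,-W-g)]
    if a==-W: pts+=[(L+g,-W-g),(L+g,b+g),(s+g,b+g),(s+g,W+g)]
    else: pts+=[(s+g,-W-g),(s+g,a-g),(L+g,a-g),(L+g,W+g)]
    return np.array(pts+[(-L-g,W+g)],float)
def place(p,pose):
    c,s=np.cos(pose[2]),np.sin(pose[2]); return p@np.array([[c,s],[-s,c]])+pose[:2]
def pocket(n,kp):
    sg=IT[n][5]; c=place(np.array([[0,IT[n][4]]]),kp)[0]; return np.array([c[0],c[1],kp[2]+(0 if sg>0 else np.pi)])
def draw(d,fn,kp,crop,sc,items={}):
    im=cv2.resize(d['frame'][:,:,::-1],None,fx=sc,fy=sc,interpolation=2)
    def pl(P,z,col):
        q=w2px(d,np.c_[P,np.full(len(P),z)]); cv2.polylines(im,[np.round((q+.5)*sc-.5).astype(int)],True,col,1)
    if kp is not None:
        pl(place(np.array([(-92,-156.5),(92,-156.5),(92,156.5),(-92,156.5)]),kp),29,(0,255,0))
        for n in IT: pl(place(outl(n,1.5),pocket(n,kp)),12,(0,0,255)); pl(place(outl(n,4.5),pocket(n,kp)),28,(0,255,255))
    for n,(ps,z) in items.items(): pl(place(outl(n),ps),z+34,(0,255,0)); pl(place(outl(n),ps),z,(0,0,255))
    x0,y0,x1,y1=[int(v*sc) for v in crop]; cv2.imwrite(f'pics/{fn}.png',im[y0:y1,x0:x1])
E
python3 - <<'E'
from ov import *
draw(load('wrist0'),'k0',(632.5,-9.9,.19),(180,0,450,380),1.57)
E
```

```text
(no output)
```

View pics/k0.png

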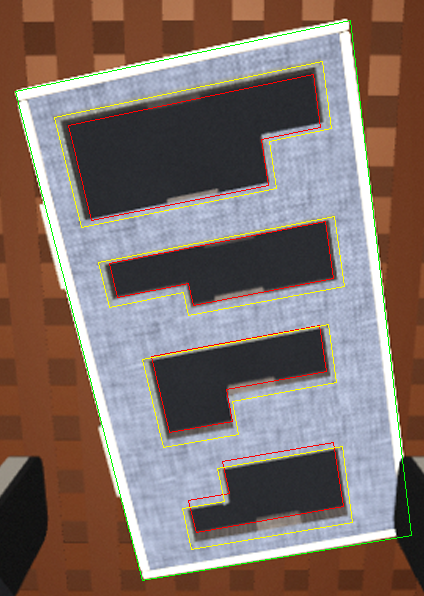

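Emit:
step_arm --pt "-16 -34 0 0 0" --pt "-16 -33 0 0 0" --pt "-16 -33 0 0 0" --pt "-16 -33 0 0 0" --pt "-16 -33 20 0 0" --pt "-17 -33 20 0 0" --pt "0 0 20 -7.6 0" --pt "0 0 20 -7.6 0" --pt "0 0 0 0 0" --pt "0 0 0 0 0"

```text
time: 9.25
ee_pos: [601.8, 94.9, 88.8]
tool_rot: [-0.294, 3.127, -0.0]
contact_force: [0.7, -0.3, -0.9]
opening: 50.8
grip_force: 63.1
```

```bash
python3 - <<'E'
from ov import *
d=snap('wrist','w3'); s=telemetry.get_state();p=s['ee_pos'];v=R.from_rotvec(s['tool_rot']).as_matrix();yaw=np.arctan2(-v[1,0],-v[0,0]);print(p,yaw)
kp=(632,-10,.19)
o=np.array(p[:2])+8*np.array([np.cos(yaw),np.sin(yaw)])
draw(d,'w3o',kp,(0,0,640,480),1.25,{'pill_tray':((o[0],o[1],yaw),p[2]-9.7)})
E
```

```text
[602.00207919  94.92524235  89.07043188] 0.1877714161590345
```

View pics/w3o.png

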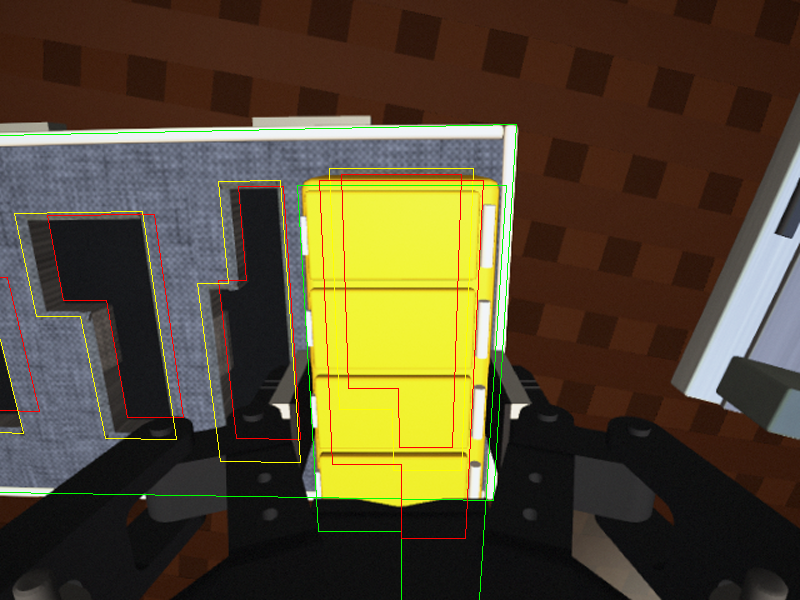

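```bash
python3 - <<'E'
from ov import *
d=load('w1'); p=px2w(d,[(160+x/2.85,40+y/2.85) for x,y in [(340,205),(408,212),(487,218),(560,222)]],53)[:,:2]
u=np.array([np.cos(.075),-np.sin(.075)]); print('clamp-x of lines',(p-[528.2,300.4])@u)
d=load('w3'); q=px2w(d,[(v/1.25,r/1.25) for v,r in [(395,178),(395,284),(397,375),(398,453)]],112.5)[:,:2]
u=np.array([np.cos(.188),np.sin(.188)]); print('rel TCP',(q-[602,94.9])@u, (q-[602,94.9])@[-u[1],u[0]])
p=px2w(d,[(302/1.25,190/1.25),(498/1.25,190/1.25)],112.5);print(np.linalg.norm(p[0]-p[1]))
E
```

```text
clamp-x of lines [-43.49526859 -19.57405465   8.22749475  33.93860559]
rel TCP [-63.67752047 -36.32868654  -9.98200908  15.31544602] [-1.50116474 -1.57338885 -1.08733058 -0.83495945]
49.27592069250383
```

Emit:
step_arm --pt "-2.4 0.3 20 0 0" --pt "0 0 20 0 0" --pt "0 0 6 0 0" --pt "0 0 4 0 0" --pt "0 0 0 0 0" --pt "0 0 0 0 0"

```text
time: 10.05
ee_pos: [604.3, 95.6, 38.8]
tool_rot: [-0.298, 3.127, -0.0]
contact_force: [0.1, -0.3, -1.2]
opening: 50.6
grip_force: 63.1
```

Emit:
step_arm --pt "0 0 3 0 0" --pt "0 0 3 0 0" --pt "0 0 2 0 0" --pt "0 0 0 0 0"

```text
time: 10.55
ee_pos: [604.0, 95.9, 30.2]
tool_rot: [-0.298, 3.127, 0.001]
contact_force: [-0.6, 5.1, 0.3]
opening: 50.6
grip_force: 63.3
```

Emit:
step_arm --pt "0 0 1 0 0" --pt "0 0 1 0 0" --pt "0 0 1 0 0" --pt "0 0 1 0 0" --pt "0 0 0 0 0"

```text
time: 11.18
ee_pos: [604.0, 96.1, 26.4]
tool_rot: [-0.298, 3.127, 0.001]
contact_force: [-1.3, 7.1, 3.4]
opening: 50.8
grip_force: 63.8
```

Emit:
step_arm --pt "0 0.5 1 0 0" --pt "0 0 1 0 0" --pt "0 0 1 0 0" --pt "0 0 1 0 0" --pt "0 0 0 0 0" --pt "0 0 0 0 0"

```text
time: 11.92
ee_pos: [604.2, 96.4, 24.6]
tool_rot: [-0.298, 3.126, 0.0]
contact_force: [-11.6, 4.6, 43.3]
opening: 51.0
grip_force: 88.2
```

Emit:
step_arm --pt "0 0 -1.5 0 0" --pt "0 0 0 0 85" --pt "0 0 0 0 85" --pt "0 0 0 0 85" --pt "0 0 -30 0 85" --pt "0 0 -40 0 85" --pt "0 0 0 0 0" --pt "0 0 0 0 0" --pt "0 0 0 0 0" --pt "0 0 0 0 0"

```text
time: 13.18
ee_pos: [603.4, 96.0, 92.9]
tool_rot: [0.298, -3.126, -0.0]
contact_force: [0.5, -0.1, -0.2]
opening: 11.6
grip_force: 0.0
```

Emit:
step_arm --pt "-2 0 0 0 0" --pt "0 0 25 0 0" --pt "0 0 10 0 0" --pt "0 0 3 0 0" --pt "0 0 2 0 0" --pt "0 0 2 0 0" --pt "0 0 0 0 0"

```text
time: 14.05
ee_pos: [605.9, 96.4, 52.0]
tool_rot: [-0.299, 3.127, -0.0]
contact_force: [-0.7, 0.7, 0.1]
opening: -0.2
grip_force: 0.0
```

Emit:
step_arm --pt "0 0 2 0 0" --pt "0 0 2 0 0" --pt "0 0 2 0 0" --pt "0 0 0 0 0"

```text
time: 14.55
ee_pos: [606.1, 96.4, 46.1]
tool_rot: [-0.298, 3.127, -0.0]
contact_force: [-1.1, 0.2, 6.1]
opening: -0.1
grip_force: 2.8
```

Emit:
step_arm --pt "0 0 1 0 0" --pt "0 0 0 0 0" --pt "0 0 0 0 0"

```text
time: 14.92
ee_pos: [606.1, 96.4, 46.0]
tool_rot: [-0.298, 3.126, -0.0]
contact_force: [-5.4, -0.4, 22.1]
opening: -0.3
grip_force: 10.8
```

Emit:
step_arm --pt "0 0 -6 0 0" --pt "50 0 0 0 0" --pt "0 0 5 0 0" --pt "0 0 0.5 0 0" --pt "0 0 0 0 0"

```text
time: 15.55
ee_pos: [552.6, 86.6, 45.9]
tool_rot: [0.298, -3.12, 0.0]
contact_force: [-28.8, -5.5, 42.4]
opening: 0.1
grip_force: 21.2
```

Emit:
step_arm --pt "0 0 -8 0 0" --pt "-54 7 0 0 0" --pt "-52 6 0 0 0" --pt "0 0 7 0 0" --pt "0 0 1 0 0" --pt "0 0 0 0 0"

```text
time: 16.3
ee_pos: [659.8, 119.9, 46.1]
tool_rot: [-0.298, 3.124, 0.0]
contact_force: [5.5, 2.4, 6.9]
opening: -0.0
grip_force: 3.6
```

Emit:
step_arm --pt "0 0 -50 0 0" --pt "0 0 -50 0 0" --pt "40.7 40 0 0 0" --pt "40.7 40 0 0 0" --pt "40.7 40 0 0 0" --pt "40.7 40 0 0 0" --pt "40.7 40 0 0 0" --pt "40.7 40.9 0 0 0" --pt "0 0 0 7.6 0" --pt "0 0 0 7.6 0"

```text
time: 17.55
ee_pos: [371.8, 310.2, 145.2]
tool_rot: [-0.122, -3.139, 0.001]
contact_force: [1.1, -0.0, 0.1]
opening: 0.1
grip_force: 0.0
```

Emit:
step_arm --pt "0 0 0 0 0" --pt "0 0 0 0 0"

```text
time: 17.8
ee_pos: [372.9, 309.8, 145.2]
tool_rot: [-0.114, -3.139, 0.0]
contact_force: [-0.7, 0.1, -0.4]
opening: -0.0
grip_force: 0.0
```

Emit:
step_arm --pt "0 0 40 0 0" --pt "0 0 27 0 0" --pt "-10 0 0 0 0" --pt "-12 0 0 0 0" --pt "-12 0 0 0 0" --pt "-12 0 0 0 0" --pt "-12 0 0 0 0" --pt "-10 0 0 0 0" --pt "-8 0 0 0 0" --pt "0 0 0 0 0"

```text
time: 19.05
ee_pos: [450.2, 304.6, 78.7]
tool_rot: [0.118, 3.137, 0.001]
contact_force: [0.8, -0.2, 1.0]
opening: 0.0
grip_force: 0.0
```

Emit:
step_arm --pt "-4 0 0 0 0" --pt "-4 0 0 0 0" --pt "-3 0 0 0 0" --pt "-3 0 0 0 0"

```text
time: 19.55
ee_pos: [456.4, 303.5, 78.1]
tool_rot: [-0.118, -3.128, 0.002]
contact_force: [-57.4, 19.3, 42.6]
opening: 0.1
grip_force: 29.5
```

Emit:
step_arm --pt "14 0 0 0 0" --pt "20 0 0 0 0" --pt "0 0 -50 0 85" --pt "0 0 -50 0 85" --pt "0 0 -50 0 85" --pt "0 0 -50 0 85" --pt "0 0 -20 0 85"

```text
time: 20.42
ee_pos: [430.0, 306.5, 301.5]
tool_rot: [0.117, 3.135, 0.004]
contact_force: [0.0, 0.3, -0.1]
opening: 84.8
grip_force: 0.0
```

```bash
python3 - <<'E'
from ov import *
d=snap('side','side4');s=snap('scene','scene4');print(telemetry.get_state()['ee_pos'])
a=cv2.resize(d['frame'][195:405,180:420,::-1],(480,420),interpolation=2)
b=cv2.resize(s['frame'][180:390,100:340,::-1],(480,420),interpolation=2)
cv2.imwrite('pics/c4.png',cv2.resize(np.hstack([a,b]),(800,350)))
E
```

```text
[430.10129664 306.52763463 300.77070476]
```

View pics/c4.png

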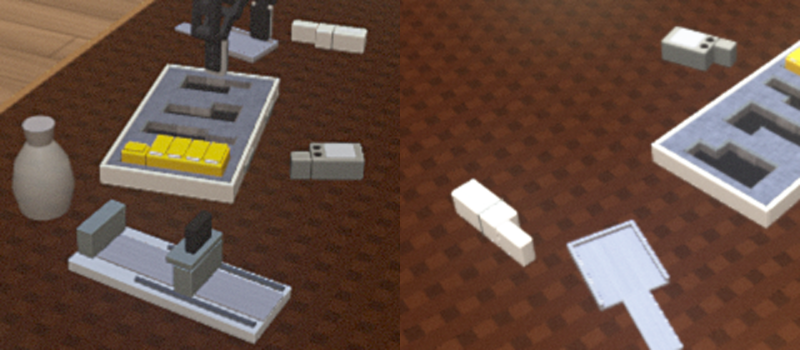

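Emit:
step_arm --pt "6 -57 0 0 85" --pt "6 -57 0 0 85" --pt "6 -57 0 0 85" --pt "6 -57 0 0 85" --pt "6 -57 10 0 85" --pt "6 -56 10 0 85" --pt "0 0 10 10.5 85" --pt "0 0 10 10.5 85" --pt "0 0 10 10.5 85" --pt "0 0 0 10.5 85"

```text
time: 21.78
ee_pos: [366.7, -31.4, 246.9]
tool_rot: [-1.243, -2.883, 0.001]
contact_force: [0.6, 0.1, 0.5]
opening: 85.2
grip_force: 0.0
```

Emit:
step_arm --pt "0 0 0 10.4 85" --pt "0 0 0 10.4 85" --pt "0 0 0 10.4 85" --pt "0 0 0 10.4 85" --pt "0 0 0 10.4 85" --pt "0 0 0 10.4 85" --pt "0 0 0 10.4 85" --pt "0 0 0 10.4 85" --pt "0 0 0 10.4 85" --pt "0 0 0 10.4 85"

```text
time: 23.02
ee_pos: [367.1, -31.4, 247.5]
tool_rot: [-3.039, -0.796, 0.001]
contact_force: [-0.4, 0.0, -0.7]
opening: 85.2
grip_force: 0.0
```

```bash
python3 - <<'E'
from ov import *
d=snap('wrist','w5');s=telemetry.get_state();m=R.from_rotvec(s['tool_rot']).as_matrix();print(s['ee_pos'],np.degrees(np.arctan2(m[1,0],m[0,0])),s['joint_positions'])
d2=d
cv2.imwrite('pics/w5v.png',d['frame'][:,:,::-1])
E
```

```text
[367.03545637 -31.41122564 247.47472526] 28.77901294206902 [-2.47723851e-01  1.06510082e-01  1.89372441e+00 -1.83620465e-04
  1.14231168e+00  8.20860532e-01]
```

View pics/w5v.png

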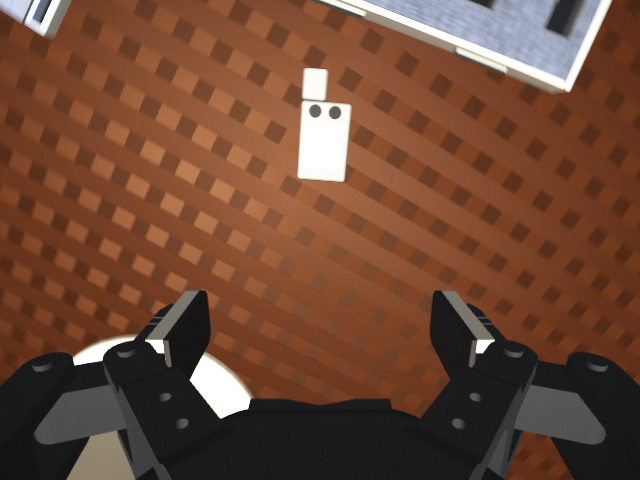

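Meter seen end on: wide part corners (303,101),(351,103),(345,182),(298,178), nose end (303,68)–(327,69).

```bash
python3 - <<'E'
from ov import *
d=load('w5')
p=px2w(d,[(303,68),(327,69),(351,103),(345,182),(298,178)],34)[:,:2]
M=np.array([(50,23),(50,1),(22,-23),(-50,-23),(-50,23)],float)
from scipy.optimize import least_squares
r=least_squares(lambda q:(place(M,q)-p).ravel(),[429,3,.45]);q=r.x;print(q,np.degrees(q[2]),np.round(r.fun.reshape(-1,2),1))
g=place(np.array([[-6.,0]]),q)[0];print('grasp',g)
A=np.radians(28.78);tx=np.array([np.cos(A),np.sin(A)]);ty=np.array([np.sin(A),-np.cos(A)]);dl=g-[367,-31.4];print(dl@tx,dl@ty)
E
```

```text
[429.76719455  -1.90829491   0.45264099] 25.934418139586374 [[ 0.6  0.9]
 [ 0.5  0.1]
 [ 0.2 -0.5]
 [ 0.1 -0.5]
 [-1.4  0. ]]
grasp [424.3714232  -4.5323474]
63.219977177779 4.072522781019974
```

Emit:
step_arm --pt "32 2 30 0 85" --pt "31.2 2.1 50 0 85" --pt "0 0 50 2.8 85" --pt "0 0 50 0 85" --pt "0 0 40 0 85" --pt "0 0 16.5 0 85" --pt "0 0 0 0 85" --pt "0 0 0 0 0" --pt "0 0 0 0 0" --pt "0 0 0 0 0"

```text
time: 24.32
ee_pos: [424.8, -3.7, 12.8]
tool_rot: [3.055, 0.731, 0.003]
contact_force: [-0.9, -0.7, 13.8]
opening: 44.8
grip_force: 59.2
```

Emit:
step_arm --pt "0 0 0 0 0" --pt "0 0 0 0 0"

```text
time: 24.58
ee_pos: [424.8, -3.7, 12.8]
tool_rot: [3.055, 0.731, 0.003]
contact_force: [-1.2, 0.2, 14.1]
opening: 44.8
grip_force: 59.3
```

Emit:
step_arm --pt "0 0 -20 0 0" --pt "0 0 -40 0 0" --pt "0 0 -37 0 0" --pt "32 41 0 0 0" --pt "32 41 0 0 0" --pt "32 41 0 0 0" --pt "32 41 0 0 0" --pt "31.8 41.6 0 0 0" --pt "0 0 0 -10.3 0" --pt "0 0 0 -10.3 0"

```text
time: 25.82
ee_pos: [660.0, -115.0, 109.0]
tool_rot: [2.872, 1.274, 0.0]
contact_force: [-0.7, -0.6, -1.4]
opening: 44.1
grip_force: 63.0
```

Emit:
step_arm --pt "0 0 0 -10.3 0" --pt "0 0 0 -10.3 0" --pt "0 0 0 -10.3 0" --pt "0 0 0 -10.3 0" --pt "0 0 0 -10.3 0" --pt "0 0 0 -10.3 0" --pt "0 0 0 -10.3 0" --pt "0 0 0 -10.3 0" --pt "0 0 0 -10.3 0" --pt "0 0 0 -10.3 0"

```text
time: 27.08
ee_pos: [659.7, -114.7, 109.4]
tool_rot: [0.79, 3.04, -0.0]
contact_force: [0.1, -0.2, 0.2]
opening: 44.6
grip_force: 63.1
```

Emit:
step_arm --pt "0 0 0 -10.3 0" --pt "0 0 0 -10.3 0" --pt "0 0 0 -10.3 0" --pt "0 0 0 -10.3 0" --pt "0 0 0 0 0" --pt "0 0 0 0 0"

```text
time: 27.82
ee_pos: [659.8, -114.7, 109.1]
tool_rot: [-0.314, 3.126, -0.0]
contact_force: [-0.2, 0.7, -0.9]
opening: 44.6
grip_force: 63.1
```

```bash
python3 - <<'E'
from ov import *
d=snap('wrist','w6'); s=telemetry.get_state();p=s['ee_pos'];m=R.from_rotvec(s['tool_rot']).as_matrix();A=np.arctan2(m[1,0],m[0,0]);print(p,A%(2*np.pi),s['opening'],s['grip_force'])
o=np.array(p[:2])+5.5*np.array([np.cos(A),np.sin(A)])
draw(d,'w6o',(632,-9.5,.19),(0,0,640,480),1.25,{'meter':((o[0],o[1],A),p[2]-12.8)})
E
```

```text
[ 659.79873265 -114.68527271  109.00712199] 3.342291383686581 44.94472860399402 63.05192828178406
```

View pics/w6o.png

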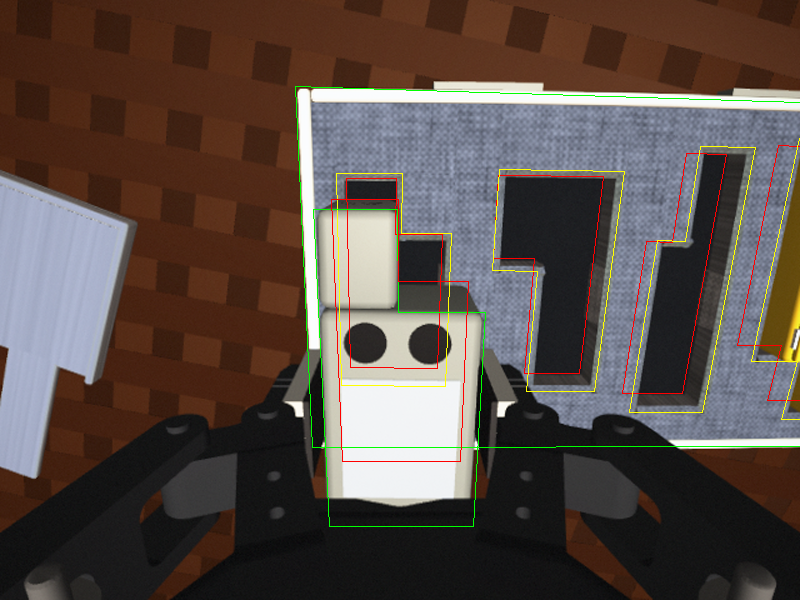

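Emit:
step_arm --pt "1.5 -3.5 0 0.6 0" --pt "0 0 30 0 0" --pt "0 0 25 0 0" --pt "0 0 9 0 0" --pt "0 0 3 0 0" --pt "0 0 3 0 0" --pt "0 0 3 0 0" --pt "0 0 0 0 0"

```text
time: 28.88
ee_pos: [659.3, -118.2, 36.1]
tool_rot: [-0.304, 3.126, 0.0]
contact_force: [-0.8, 3.4, -1.2]
opening: 44.7
grip_force: 62.9
```

Emit:
step_arm --pt "0 0 1.5 0 0" --pt "0 0 1.5 0 0" --pt "0 0 1 0 0" --pt "0 0 1 0 0" --pt "0 0 0 0 0"

```text
time: 29.5
ee_pos: [659.0, -118.1, 30.8]
tool_rot: [0.304, -3.127, -0.001]
contact_force: [-0.0, 6.2, 2.4]
opening: 45.0
grip_force: 63.4
```

Emit:
step_arm --pt "0 0.5 1 0 0" --pt "0 0 1 0 0" --pt "0 0 1 0 0" --pt "0 0 0 0 0"

```text
time: 30.0
ee_pos: [659.3, -117.9, 27.9]
tool_rot: [-0.304, 3.126, -0.0]
contact_force: [1.9, 3.8, 2.8]
opening: 44.7
grip_force: 63.3
```

Release, rise, close, press on top at 46.

Emit:
step_arm --pt "0 0 0 0 85" --pt "0 0 0 0 85" --pt "0 0 0 0 85" --pt "0 0 -30 0 85" --pt "0 0 -20 0 0" --pt "0 0 0 0 0" --pt "0 0 0 0 0" --pt "0 0 0 0 0" --pt "0 0 15 0 0" --pt "0 0 7 0 0"

```text
time: 31.25
ee_pos: [658.2, -117.7, 53.9]
tool_rot: [0.304, -3.125, -0.001]
contact_force: [-0.1, -0.0, -0.8]
opening: 0.0
grip_force: 0.0
```

Emit:
step_arm --pt "0 0 3 0 0" --pt "0 0 2 0 0" --pt "0 0 2 0 0" --pt "0 0 2 0 0" --pt "0 0 0 0 0"

```text
time: 31.88
ee_pos: [659.3, -118.0, 47.1]
tool_rot: [-0.304, 3.126, -0.001]
contact_force: [0.2, -0.0, 1.9]
opening: 0.1
grip_force: 1.0
```

Emit:
step_arm --pt "0 0 1 0 0" --pt "0 0 1 0 0" --pt "0 0 0 0 0"

```text
time: 32.25
ee_pos: [659.4, -118.0, 46.0]
tool_rot: [-0.304, 3.126, -0.001]
contact_force: [-3.8, 1.1, 17.1]
opening: -0.0
grip_force: 8.6
```

Emit:
step_arm --pt "0 0 -6 0 0" --pt "38 -12 0 0 0" --pt "0 0 0 0 0" --pt "0 0 5 0 0" --pt "0 0 1 0 0" --pt "0 0 0 0 0"

```text
time: 33.0
ee_pos: [624.7, -137.2, 45.9]
tool_rot: [-0.305, 3.126, -0.002]
contact_force: [-10.1, -2.1, 25.5]
opening: 0.1
grip_force: 12.8
```

Emit:
step_arm --pt "0 0 -6 0 0" --pt "-40 6 0 0 0" --pt "-34 6 0 0 0" --pt "0 0 0 0 0" --pt "0 0 5 0 0" --pt "0 0 1 0 0" --pt "0 0 0 0 0"

```text
time: 33.88
ee_pos: [694.5, -110.8, 46.0]
tool_rot: [-0.303, 3.125, 0.001]
contact_force: [-1.3, 6.3, 17.1]
opening: -0.0
grip_force: 8.9
```

```bash
python3 - <<'E'
from ov import *
d=load('scene4');p=px2w(d,[(140,293),(174,325)],34)[:,:2];v=p[1]-p[0];print(p,np.degrees(np.arctan2(v[1],v[0])),np.linalg.norm(v))
s=telemetry.get_state();print(s['joint_positions'],s['ee_pos'])
E
```

```text
[[ 511.26046121 -393.94099128]
 [ 628.44924877 -383.19815395]] 5.237733910616255 117.68016180934511
[-2.43488618e-01  7.93937660e-01  1.29820566e+00  1.01673243e-03
  1.04795155e+00 -2.00812727e+00] [ 694.47539893 -110.80397563   45.9960379 ]
```

Emit:
step_arm --pt "0 0 -50 0 0" --pt "0 0 -50 0 85" --pt "0 0 -40 0 85" --pt "17 -51.5 -30 0 85" --pt "17 -51.5 -30 0 85" --pt "17 -51.5 0 0 85" --pt "17 -51.5 0 0 85" --pt "17 -51.5 0 6 85" --pt "0 0 0 0 85" --pt "0 0 0 0 85"

```text
time: 35.12
ee_pos: [659.8, -380.0, 244.1]
tool_rot: [0.139, -3.138, -0.002]
contact_force: [0.9, -0.5, -0.0]
opening: 85.4
grip_force: 0.0
```

```bash
python3 - <<'E'
from ov import *
d=snap('wrist','w7');s=telemetry.get_state();m=R.from_rotvec(s['tool_rot']).as_matrix();print(s['ee_pos'],np.degrees(np.arctan2(m[1,0],m[0,0])))
E
```

```text
[ 660.15098461 -379.33269503  244.35411068] -174.86277120653733
```

View pics/w7.png

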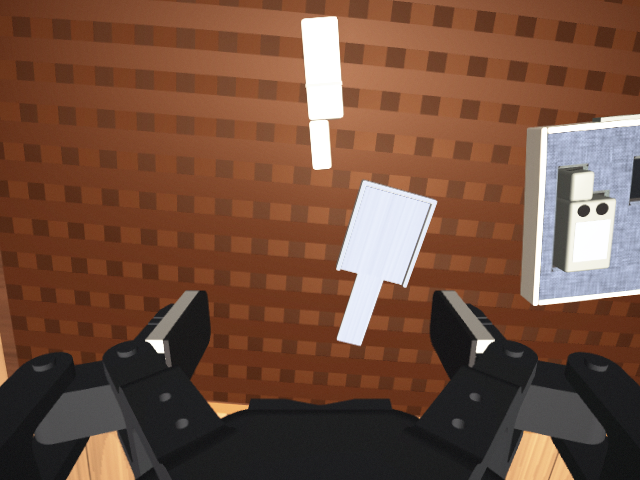

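Thermo case: wide end (302,19)–(337,16), step (308,120)/(343,117), nose end (313,169)–(331,168); spoon rest clear of it.

```bash
python3 - <<'E'
from ov import *
from scipy.optimize import least_squares
d=load('w7')
p=px2w(d,[(302,19),(337,16),(343,117),(313,169),(331,168)],34)[:,:2]
M=np.array([(-65,-16),(-65,16),(20,16),(65,-16),(65,2)],float)
r=least_squares(lambda q:(place(M,q)-p).ravel(),[570,-388,.09]);q=r.x;print(q,np.degrees(q[2]),np.round(r.fun.reshape(-1,2),1))
g=place(np.array([[-8.,0]]),q)[0];print('grasp',g)
A=np.radians(-174.86);tx=np.array([np.cos(A),np.sin(A)]);ty=np.array([np.sin(A),-np.cos(A)]);dl=g-[660.1,-379.4];print(dl@tx,dl@ty)
E
```

```text
[ 5.63873841e+02 -3.84500417e+02  1.61266668e-01] 9.239899437979638 [[-0.9 -1.3]
 [-1.   0.8]
 [ 0.4  0.7]
 [ 0.9 -0.6]
 [ 0.5  0.5]]
grasp [ 555.9776432  -385.78496534]
104.2756828623581 2.968994892499336
```

Emit:
step_arm --pt "35 1 0 0 85" --pt "35 1 30 0 85" --pt "34.3 1 50 0 85" --pt "0 0 50 -4.1 85" --pt "0 0 50 0 85" --pt "0 0 40 0 85" --pt "0 0 13 0 85" --pt "0 0 0 0 85" --pt "0 0 0 0 0" --pt "0 0 0 0 0"

```text
time: 36.42
ee_pos: [557.0, -386.8, 13.4]
tool_rot: [-0.252, 3.13, -0.003]
contact_force: [-0.7, 0.4, -0.7]
opening: 50.9
grip_force: 0.0
```

Emit:
step_arm --pt "0 0 0 0 0" --pt "0 0 0 0 0" --pt "0 0 0 0 0"

```text
time: 36.8
ee_pos: [556.7, -386.8, 12.9]
tool_rot: [-0.252, 3.131, -0.002]
contact_force: [-1.7, 0.8, 9.2]
opening: 31.1
grip_force: 60.7
```

Emit:
step_arm --pt "0 0 -40 0 0" --pt "0 0 -60 0 0" --pt "-17.6 49.7 0 0 0" --pt "-17.6 49.7 0 0 0" --pt "-17.6 49.7 0 0 0" --pt "-17.6 49.7 0 0 0" --pt "-17.6 49.7 0 0 0" --pt "-17.6 49.7 0 0 0" --pt "-17.6 49.7 0 0 0" --pt "-17.6 49.7 0 0 0"

```text
time: 38.05
ee_pos: [631.9, 30.3, 112.1]
tool_rot: [-0.252, 3.131, -0.0]
contact_force: [1.1, -0.8, -1.2]
opening: 30.7
grip_force: 59.9
```

Emit:
step_arm --pt "0 0 0 10.5 0" --pt "0 0 0 10.5 0" --pt "0 0 0 10.5 0" --pt "0 0 0 10.5 0" --pt "0 0 0 10.5 0" --pt "0 0 0 10.5 0" --pt "0 0 0 10.5 0" --pt "0 0 0 10.5 0" --pt "0 0 0 10.5 0" --pt "0 0 0 10.5 0"

```text
time: 39.3
ee_pos: [631.7, 28.6, 112.0]
tool_rot: [2.337, 2.099, 0.0]
contact_force: [-1.0, -0.3, -1.7]
opening: 30.4
grip_force: 59.9
```

Emit:
step_arm --pt "0 0 0 10.5 0" --pt "0 0 0 10.5 0" --pt "0 0 0 10.5 0" --pt "0 0 0 10.5 0" --pt "0 0 0 10.5 0" --pt "0 0 0 10.5 0" --pt "0 0 0 10.3 0" --pt "0 0 0 0 0" --pt "0 0 0 0 0"

```text
time: 40.42
ee_pos: [631.7, 28.6, 111.9]
tool_rot: [3.127, 0.305, 0.0]
contact_force: [-0.1, -0.4, -1.5]
opening: 30.6
grip_force: 59.9
```

```bash
python3 - <<'E'
from ov import *
d=snap('wrist','w8'); s=telemetry.get_state();p=s['ee_pos'];m=R.from_rotvec(s['tool_rot']).as_matrix();A=np.arctan2(m[1,0],m[0,0]);print(p,A,s['opening'],s['grip_force'])
o=np.array(p[:2])-7.4*np.array([np.cos(A),np.sin(A)])
draw(d,'w8o',(632,-9.5,.19),(0,0,640,480),1.25,{'thermo_case':((o[0],o[1],A+np.pi),p[2]-12.6)})
E
```

```text
[631.73536051  28.64089718 111.86440912] 0.19387774420875797 30.845446521358777 59.85884606838226
```

View pics/w8o.png

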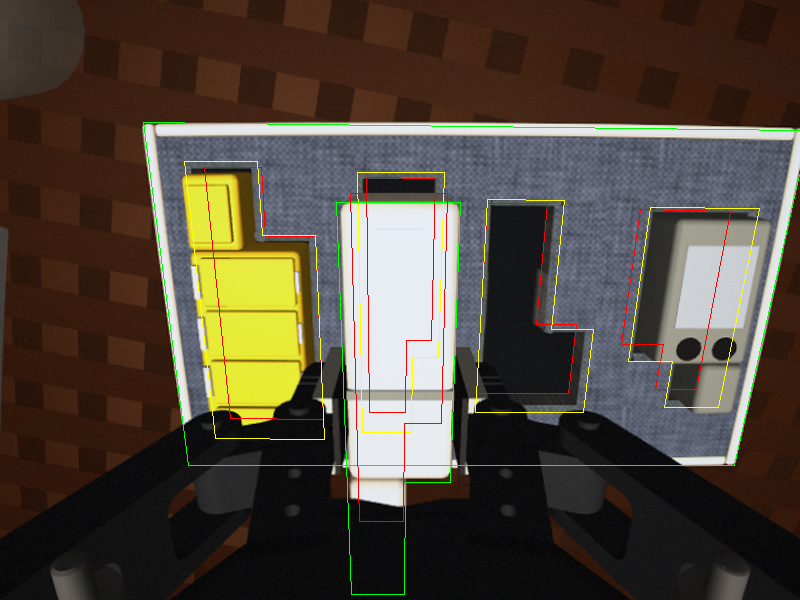

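Emit:
step_arm --pt "0 0 30 0 0" --pt "0 0 28 0 0" --pt "0 0 9 0 0" --pt "0 0 3 0 0" --pt "0 0 3 0 0" --pt "0 0 3 0 0" --pt "0 0 0 0 0"

```text
time: 41.35
ee_pos: [631.8, 28.6, 36.0]
tool_rot: [3.127, 0.299, 0.0]
contact_force: [0.4, -0.4, -1.2]
opening: 31.1
grip_force: 59.9
```

Emit:
step_arm --pt "0 0 1.5 0 0" --pt "0 0 1.5 0 0" --pt "0 0 1 0 0" --pt "0 0 1 0 0" --pt "0 0 1 0 0" --pt "0 0 0 0 0"

```text
time: 42.1
ee_pos: [631.8, 28.7, 29.8]
tool_rot: [-3.127, -0.298, -0.0]
contact_force: [0.2, 3.8, 4.2]
opening: 30.8
grip_force: 60.6
```

Going in cleanly. Release, then press the middle.

Emit:
step_arm --pt "0 0 0 0 75" --pt "0 0 0 0 75" --pt "0 0 0 0 75" --pt "0 0 -30 0 75" --pt "0 0 -20 0 0" --pt "0 0 0 0 0" --pt "0 0 0 0 0" --pt "0 0 0 0 0" --pt "0 0 15 0 0" --pt "0 0 7 0 0"

```text
time: 43.35
ee_pos: [630.9, 28.7, 56.0]
tool_rot: [-3.127, -0.298, 0.003]
contact_force: [-0.3, 0.0, 0.2]
opening: -0.1
grip_force: 0.0
```

Emit:
step_arm --pt "0 0 3 0 0" --pt "0 0 2 0 0" --pt "0 0 2 0 0" --pt "0 0 2 0 0" --pt "0 0 1.5 0 0" --pt "0 0 0 0 0"

```text
time: 44.1
ee_pos: [632.1, 28.5, 47.6]
tool_rot: [3.127, 0.298, 0.001]
contact_force: [0.6, -2.0, 2.9]
opening: 0.1
grip_force: 1.6
```

Emit:
step_arm --pt "0 0 1 0 0" --pt "0 0 1 0 0" --pt "0 0 0.7 0 0" --pt "0 0 0 0 0"

```text
time: 44.6
ee_pos: [632.2, 28.3, 46.0]
tool_rot: [3.127, 0.298, 0.002]
contact_force: [-4.8, -2.0, 22.3]
opening: 0.2
grip_force: 11.3
```

Emit:
step_arm --pt "0 0 -6 0 0" --pt "46 0 0 0 0" --pt "0 0 0 0 0" --pt "0 0 5 0 0" --pt "0 0 1 0 0" --pt "0 0 0 0 0"

```text
time: 45.35
ee_pos: [676.9, 37.4, 46.0]
tool_rot: [3.127, 0.298, 0.002]
contact_force: [-2.7, 1.8, 22.5]
opening: 0.0
grip_force: 10.8
```

Emit:
step_arm --pt "0 0 -7 0 0" --pt "-50 -3 0 0 0" --pt "-52 -4 0 0 0" --pt "0 0 0 0 0" --pt "0 0 6 0 0" --pt "0 0 1 0 0" --pt "0 0 0 0 0"

```text
time: 46.22
ee_pos: [576.1, 24.8, 45.9]
tool_rot: [3.127, 0.299, 0.001]
contact_force: [-12.9, -1.5, 39.7]
opening: 0.7
grip_force: 20.0
```

Emit:
step_arm --pt "0 0 -50 0 0" --pt "0 0 -60 0 0" --pt "-25 0 -60 0 0" --pt "-40 0 -60 0 0" --pt "-40 0 0 0 0" --pt "0 0 0 0 0" --pt "0 0 0 0 0"

```text
time: 47.1
ee_pos: [479.7, 6.2, 264.3]
tool_rot: [3.127, 0.298, 0.001]
contact_force: [1.2, 0.4, -0.0]
opening: -0.2
grip_force: 0.0
```

```bash
python3 - <<'E'
from ov import *
d=snap('side','side9');s=snap('scene','scene9');w=snap('wrist','w9');print(telemetry.get_state()['ee_pos'])
f=lambda i,x0,y0,x1,y1:cv2.resize(i['frame'][y0:y1,x0:x1,::-1],(400,300),interpolation=2)
cv2.imwrite('pics/f9.png',np.vstack([np.hstack([f(d,170,180,430,375),f(s,200,150,480,360)]),np.hstack([f(w,0,0,640,480),f(s,0,0,640,480)])]))
E
```

```text
[479.45736508   6.329009   263.87899806]
```

View pics/f9.png

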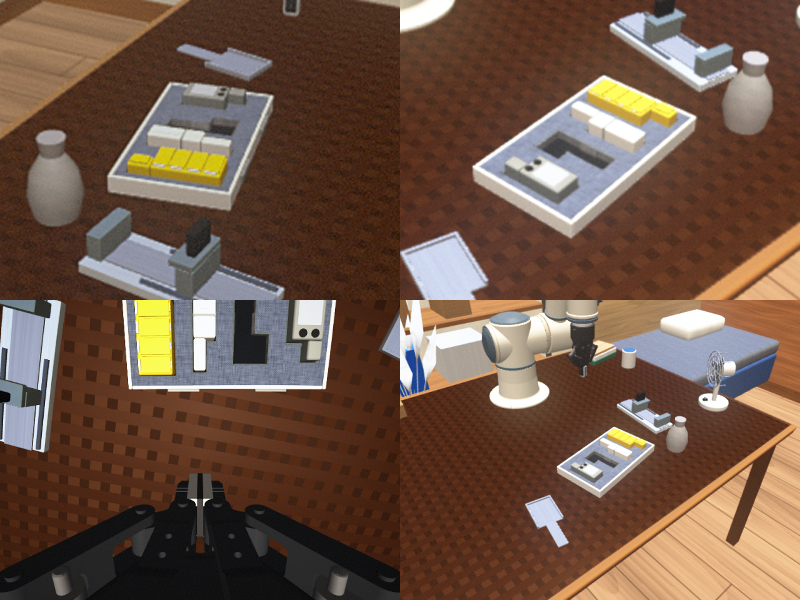

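All three items present sit level in their pockets, the jaw is shut, the vase and spoon rest have not moved, and there is no inhaler on the table.

```bash
python3 -c "from cell import hand_in; print(hand_in())"
```

```text
the job is handed in; nothing more can be done
None
```

The job is handed in (no verdict was returned): the pill tray, thermometer case and meter are pressed home in their pockets, the clamp's jaw is pushed shut, the vase and spoon rest stand where they were, and no inhaler was on the table.

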